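# Find the full praline tin by hefting, ring it as sold and hold it up

### The arm

A 7-joint arm with a two-finger parallel gripper is mounted at the origin on the work surface. World frame = base frame: x ahead of the robot, y to its left, z up, the work surface at z = 0. Lengths are in m, angles in rad, forces in N, time in s.
With the tool pointing down it reaches from about 0.4 to 0.85 m from the base axis. Payload 10.4 kg.
Tool frame: the origin (TCP) lies at the very end of the fingers, on their centre line; the grasp point (between the pads) lies 19 mm behind it; z points along the fingers, y is the line along which they close (so a half turn about z gives the same grasp; the last joint's range is limited). The gripper opens to 85 mm and grips with 20 to 120 N. Pads are 22 mm wide; open, the fingers measure 114 mm over their backs; the gripper's body (76 mm by 85 mm) begins 54 mm behind the grasp point. The pads swing forward as they close: fully open they stand 13 mm farther back than shut.
Start: joints at [1.16, 0.332, -0.065, 1.46, 0.022, 1.35, -0.088], TCP at [0.236, -0.579, 0.231] pointing down, gripper open.
Joint ranges: [-2.6, 2.6], [-0.5, 2.12], [-1.47, 1.34], [0.16, 2.42], [-1.27, 4.41], [0.06, 2.06], [-2.6, 2.6]. Speed limits (rad/s): [2.22, 2.22, 2.79, 2.79, 3.14, 3.14, 3.14].

### API

Orientations are given as a unit quaternion [x, y, z, w].
In Python, from workcell import manip, optics gives the robot as it stands.
- The arm moves only by the tool jog_arm, never from a script. Its arguments are lists of equal length, an entry for each row: "dr": the turn, a rotation vector about the tool's x, y, z normalised to -1 to 1, where 1 is 4 degrees, a list of three; "translation": the shift along the tool's x, y, z normalised to -1 to 1, where 1 is 0.025 m, a list of three; "jaw": the opening, from 0 (shut) to 1 (fully open). A call has 1 to 10 rows; each row shifts and turns the commanded pose from where the row before left it, along the tool's axes as they then stand; what a row does not reach is not made up. A row lasts 1/10 s, in which the tool goes at most 50 mm and 8.59 degrees, less where a joint would pass 70% of its speed; a pose out of reach is approached as far as the arm can. A call with a number of a shift or a turn outside -1 to 1 is refused whole. A call with a gripper value outside its range is refused whole. The fingers move at their own pace and stop on an object; "squeeze" is the grip in N (left out, the last holds). Time passes only in rows, so rows that do not move let the fingers close. It gives the time, the measured TCP pose, the force, the opening and the grip force at its end, in the units of the state.
- manip.get_obs(): the state, without advancing time (a new reading comes with each control period).
- optics.camera(name): name is "side" or "top"; returns a dict with "color" (480x640x3 uint8, red, green, blue), "mtx" (3x3 intrinsics, pixels), "R" (3x3) and "t" (3): a world point X has camera coordinates R X + t. Camera axes: x right, y down, z forward; pixel columns grow to the right and rows downward; lengths in m; the calibration is good to about 2 mm. A picture is of the moment at which its call begins. There is no depth.
- manip.hand_in(): hands the job in; it is judged then, once.
The state is a dict: "clock": time; "joint_pos": joint angles; "joint_velocities": joint speeds; "tau": joint torques, N m; "position": TCP position; "ee_rot": TCP orientation; "ft_force": force on the tool from outside, world axes, zero at the start; "torque": the same for the moment, N m; "grip_width": opening from 0.0 (shut) to 1.0 (fully open); "grasp_force": force on a finger pad.
Only numpy, scipy, OpenCV 4.12 (cv2) and the standard library are available. Lean on these libraries where they do the work, as an engineer would, in place of code of your own. Each camera call takes 0.05 s, during which the arm holds its last target. There are 200 camera calls.

### The job

A customer has bought the full one of the three identical closed praline tins: heft them one after another from the robot's left to its right, lifting each clear of the counter and setting it back upright in its place, to feel which is heaviest. Slip the brass sold-ring from the plinth right down over the post on the heaviest tin's lid, then hold that tin up for the customer, upright and still, its underside about 20 cm above the counter, and finish while holding it. Knock no tin over and leave the other things on the counter where they are.

Things in the scene. Friction and masses are not known exactly. Their poses are not given: they have to be found in the camera images.
- tin_p: One of three identical sealed metal tins in a row across the counter, 120 to 270 mm apart. Body 60 mm across, 68 mm high; lid 62 mm across up to 80 mm; on it a central upright post 13 mm thick, 16 mm high, top tapered (96 mm in all). Origin: centre of underside; z up. Total 190 to 600 g by contents, which may shift a few mm; the heaviest is at least 120 g heavier than either other.
- tin_p_lid (a point): Centre of the top face of the lid of tin_p, at the foot of the post, 80 mm above the tin's underside; z along the post.
- tin_q: One of three identical sealed metal tins in a row across the counter, 120 to 270 mm apart. Body 60 mm across, 68 mm high; lid 62 mm across up to 80 mm; on it a central upright post 13 mm thick, 16 mm high, top tapered (96 mm in all). Origin: centre of underside; z up. Total 190 to 600 g by contents, which may shift a few mm; the heaviest is at least 120 g heavier than either other.
- tin_q_lid (a point): Centre of the top face of the lid of tin_q, at the foot of the post, 80 mm above the tin's underside; z along the post.
- tin_r: One of three identical sealed metal tins in a row across the counter, 120 to 270 mm apart. Body 60 mm across, 68 mm high; lid 62 mm across up to 80 mm; on it a central upright post 13 mm thick, 16 mm high, top tapered (96 mm in all). Origin: centre of underside; z up. Total 190 to 600 g by contents, which may shift a few mm; the heaviest is at least 120 g heavier than either other.
- tin_r_lid (a point): Centre of the top face of the lid of tin_r, at the foot of the post, 80 mm above the tin's underside; z along the post.
- sold_ring: Brass ring lying flat on the wooden plinth: 34 mm outside, 17 mm bore (2 mm play all round on a tin's post), 10 mm high, 40 g. Origin: centre of its underside; z is its axis.
- plinth: Fixed low wooden plinth 90 x 90 x 30 mm at the right end of the row (robot's view) on which the ring lies. Origin: centre of the underside.
- dish: Bystander, leave it alone: small white ceramic bowl, 72 mm across, 22 mm high. Origin: centre of the underside.
- bar: Bystander, leave it alone: flat chocolate bar in a card sleeve, 60 x 140 x 12 mm. Origin: centre of the underside.
- giftbox: Bystander, leave it alone: ribboned blue gift box, 100 x 150 x 45 mm. Origin: centre of the underside.
- jar: Bystander, leave it alone: closed amber glass jar, 68 mm across, 95 mm high. Origin: centre of the underside.
- scoop: Bystander, leave it alone: metal spoon 170 mm long, lying flat. Origin: middle of the spoon at its underside; it lies along its x axis.
- flat_tin: Bystander, leave it alone: flat round tin without a post, 90 mm across, 28 mm high. Origin: centre of the underside.
There are look-alikes about, which are no part of the job. Leave any blue look-alike of the tin_q alone. There is more than one size of the sold_ring; the job needs the smaller.

How it is judged:
On the way, in this order (a step that is already met when the one before it is completed fails the run):
1. the tin at the robot's left end of the row is lifted clear of the counter (((height (world z) of tin_p above 0.015 m and world y of tin_p between 0.21 and 0.45 m) or (height (world z) of tin_q above 0.015 m and world y of tin_q between 0.21 and 0.45 m) or (height (world z) of tin_r above 0.015 m and world y of tin_r between 0.21 and 0.45 m))), for 0.15 s.
2. then the middle tin is lifted clear of the counter (((height (world z) of tin_p above 0.015 m and world y of tin_p between 0.03 and 0.21 m) or (height (world z) of tin_q above 0.015 m and world y of tin_q between 0.03 and 0.21 m) or (height (world z) of tin_r above 0.015 m and world y of tin_r between 0.03 and 0.21 m))), for 0.15 s.
3. then the tin at the robot's right end of the row is lifted clear of the counter (((height (world z) of tin_p above 0.015 m and world y of tin_p between -0.2 and 0.03 m) or (height (world z) of tin_q above 0.015 m and world y of tin_q between -0.2 and 0.03 m) or (height (world z) of tin_r above 0.015 m and world y of tin_r between -0.2 and 0.03 m))), for 0.15 s.
4. the ring, let go, lies on the heaviest tin's lid round its post, all tins standing (counter, contents and ring press on only the heaviest with over 6.8 N in sum) (((horizontal distance between sold_ring and tin_p_lid below 0.008 m and z of sold_ring in the frame of tin_p_lid between -0.004 and 0.006 m and contact force between tin_p and anything else above 6.8 N and contact force between each of tin_p, sold_ring and the fingers below 0.1 N) or (horizontal distance between sold_ring and tin_q_lid below 0.008 m and z of sold_ring in the frame of tin_q_lid between -0.004 and 0.006 m and contact force between tin_q and anything else above 6.8 N and contact force between each of tin_q, sold_ring and the fingers below 0.1 N) or (horizontal distance between sold_ring and tin_r_lid below 0.008 m and z of sold_ring in the frame of tin_r_lid between -0.004 and 0.006 m and contact force between tin_r and anything else above 6.8 N and contact force between each of tin_r, sold_ring and the fingers below 0.1 N)) and height (world z) of each of tin_p, tin_q, tin_r below 0.006 m), for 0.2 s.
At the end, for the whole second after the job is handed in: The fingers alone hold the heaviest tin, underside over 150 mm above the counter, within 0.2 rad of upright, still (0.03 m/s), the ring down on its lid round the post (6 mm in height, 8 mm sideways); the other two tins stand upright on the counter within 50 mm of their start (((height (world z) of tin_p above 0.15 m and angle between tin_p's own z axis and vertical below 0.2 rad and linear speed of tin_p below 0.03 m/s and contact force between tin_p and the fingers above 1 N and horizontal distance between sold_ring and tin_p_lid below 0.008 m and z of sold_ring in the frame of tin_p_lid between -0.004 and 0.006 m and contact force between tin_p and tin_q below 0.1 N and height (world z) of each of tin_q, tin_r below 0.006 m and angle between each of tin_q, tin_r's own z axis and vertical below 0.1 rad and distance of each of tin_q, tin_r from where it was at the start of the episode below 0.05 m and contact force between tin_q and anything else between 0.5 and 6.8 N and contact force between tin_p and tin_r below 0.1 N and contact force between tin_r and anything else between 0.5 and 6.8 N) or (height (world z) of tin_q above 0.15 m and angle between tin_q's own z axis and vertical below 0.2 rad and linear speed of tin_q below 0.03 m/s and contact force between tin_q and the fingers above 1 N and horizontal distance between sold_ring and tin_q_lid below 0.008 m and z of sold_ring in the frame of tin_q_lid between -0.004 and 0.006 m and contact force between tin_q and tin_p below 0.1 N and height (world z) of each of tin_p, tin_r below 0.006 m and angle between each of tin_p, tin_r's own z axis and vertical below 0.1 rad and distance of each of tin_p, tin_r from where it was at the start of the episode below 0.05 m and contact force between tin_p and anything else between 0.5 and 6.8 N and contact force between tin_q and tin_r below 0.1 N and contact force between tin_r and anything else between 0.5 and 6.8 N) or (height (world z) of tin_r above 0.15 m and angle between tin_r's own z axis and vertical below 0.2 rad and linear speed of tin_r below 0.03 m/s and contact force between tin_r and the fingers above 1 N and horizontal distance between sold_ring and tin_r_lid below 0.008 m and z of sold_ring in the frame of tin_r_lid between -0.004 and 0.006 m and contact force between tin_r and tin_p below 0.1 N and height (world z) of each of tin_p, tin_q below 0.006 m and angle between each of tin_p, tin_q's own z axis and vertical below 0.1 rad and distance of each of tin_p, tin_q from where it was at the start of the episode below 0.05 m and contact force between tin_p and anything else between 0.5 and 6.8 N and contact force between tin_r and tin_q below 0.1 N and contact force between tin_q and anything else between 0.5 and 6.8 N))); the arm keeps its last pose, push and grip.
It fails at once if a tin is tipped by more than 0.6 rad (angle between any of tin_p, tin_q, tin_r's own z axis and vertical above 0.6 rad).
It fails at once if a bystander is moved by more than 30 mm (distance of any of dish, bar, giftbox, jar, scoop, flat_tin from where it was at the start of the episode above 0.03 m).
It also fails if it takes over 72 s, if anything falls off the work surface, if the arm or the gripper's body presses on something with over 40 N, if the wrist force passes 120 N, or if a joint passes its speed limit or range.

## Working session

There is one attempt and no reset: what is moved stays moved. The work goes in short steps, Python scripts to look and compute and a tool call to move; the robot and the scene stay as the last step left them, time stands still between calls to the robot, and variables do not carry over. Pictures are saved under pics/ and viewed, at most 10 in all, crops included, and the job is handed in when it is done.

Besides the shell and the picture viewer there is one more tool, called after "Request:" by a JSON object that holds its "fn" and its "kwargs". jog_arm: Moves the arm, as the interface text tells. Scaled input: -1 to 1 covers 0.025 m each way for a shift and 4 degrees each way for a turn. Its arguments: {"type":"object","properties":{"dr":{"type":"array","items":{"type":"array","items":{"type":"number"}}},"translation":{"type":"array","items":{"type":"array","items":{"type":"number"}}},"jaw":{"type":"array","items":{"type":"number"}},"squeeze":{"type":"number"}},"required":["dr","translation","jaw"]}

```bash
mkdir -p pics; ls
python3 - <<'E'
from workcell import manip, optics
import cv2,numpy as np
np.set_printoptions(precision=4,suppress=True)
for n in ("side","top"):
    c=optics.camera(n); cv2.imwrite(f"pics/{n}0.png",c["color"][:,:,::-1])
    print(n,c["mtx"],c["R"],c["t"])
    np.savez(n+"0.npz",**c)
o=manip.get_obs()
for k in o: print(k,np.round(o[k],4))
E
```

```text
pics
side [[521.8371   0.     318.9334]
 [  0.     521.8371 241.6435]
 [  0.       0.       1.    ]] [[ 0.9167 -0.3995  0.0016]
 [-0.2984 -0.6872 -0.6623]
 [ 0.2657  0.6067 -0.7492]] [-0.5176  0.2186  0.9063]
top [[458.4948   0.     322.5307]
 [  0.     458.4948 241.4073]
 [  0.       0.       1.    ]] [[ 0.029  -0.9996  0.0006]
 [-0.9884 -0.0288 -0.1493]
 [ 0.1493  0.0038 -0.9888]] [-0.0063  0.5545  0.9031]
clock 0.1
joint_pos [ 1.1604  0.3328 -0.0647  1.4609  0.0216  1.3499 -0.0885]
joint_velocities [ 0.001  -0.0023 -0.0008 -0.0003  0.0008  0.0001  0.0005]
tau [  0.0018 -62.6748   0.0494 -39.243    0.0163   0.007    0.0001]
position [ 0.2362 -0.5783  0.2306]
ee_rot [ 0.9813  0.1927 -0.0001 -0.0006]
ft_force [-0.2659 -0.4814 -0.2269]
torque [ 0.0051 -0.0094 -0.0115]
grasp_force 0.0
grip_width 1.0034
```

View pics/side0.png

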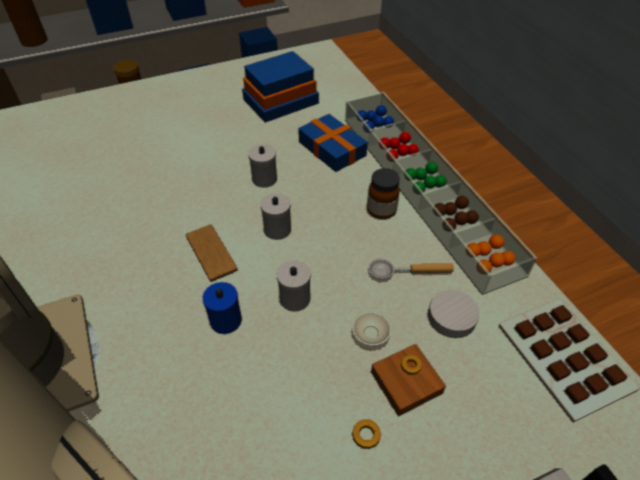

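View pics/top0.png

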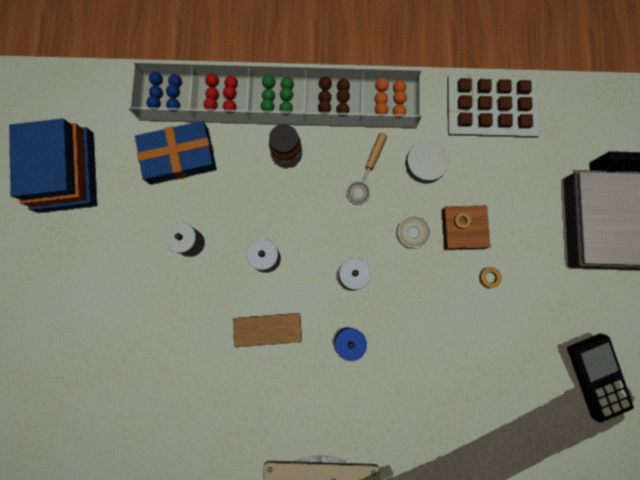

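The side view shows three grey tins at (263,165), (277,215) and (294,285), and the blue look-alike at (222,307). In the top view the grey tins are at (181,238), (262,254) and (355,273), with the blue one at (350,344), which I leave alone.

Ring candidates in the top view are (462,220) on the plinth and (490,278) on the counter. The one on the plinth fits: it looks smaller and is the one described as lying there. I'll confirm that in an enlarged crop.

Run:
```python
import cv2,numpy as np
pts={"top":[(181,238),(262,254),(355,273),(476,248)],"side":[(263,165),(277,215),(294,285),(390,400)]}
rows=[]
for n in pts:
    im=cv2.imread(f"pics/{n}0.png"); r=[]
    for i,(u,v) in enumerate(pts[n]):
        h=20 if i<3 else 40; w=h
        if n=="side": w=25 if i<3 else 50
        if n=="side" and i<3: h=25
        if n=="side" and i==3: h=50
        c=im[v-h:v+h,u-h:u+h]; c=cv2.resize(c,(200,200) if i<3 else (200,200),interpolation=cv2.INTER_CUBIC)
        for k in range(0,200,50): cv2.line(c,(k,0),(k,6),(0,0,255),1); cv2.line(c,(0,k),(6,k),(0,0,255),1)
        r.append(c)
    rows.append(np.hstack(r))
cv2.imwrite("pics/crops.png",np.vstack(rows))
```

```text
(no output)
```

View pics/crops.png

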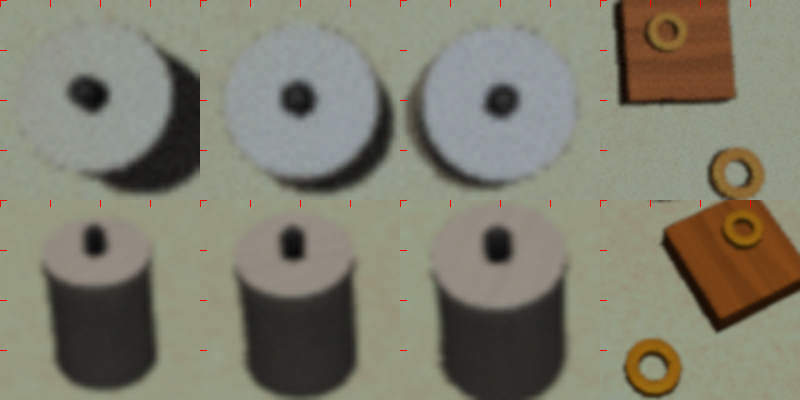

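The crop confirms it: the plinth ring is clearly the smaller, even though it is nearer the camera, so that is the one for the job. Next I'll convert the pixels to positions, reading lid centres at z=0.08 and the ring at about z=0.035.

```bash
cat > h.py <<'E'
import numpy as np
from scipy.spatial.transform import Rotation as Rn
np.set_printoptions(precision=4,suppress=True)
def ray(c,u,v,z):
    d=c["R"].T@np.linalg.solve(c["mtx"],[u,v,1.]); o=-c["R"].T@c["t"]
    return o+d*(z-o[2])/d[2]
def proj(c,X):
    p=c["mtx"]@(c["R"]@np.asarray(X)+c["t"]); return p[:2]/p[2]
E
python3 - <<'E'
from h import *
T=np.load("top0.npz");S=np.load("side0.npz")
P={"A":((179.6,237.3),(261.9,152.1),.08),"B":((262.,254.1),(275.4,203.4),.08),"C":((354.5,273.3),(293.4,273.5),.08),"ring":((462,220),(410.7,364.3),.038),
"dish":((413,232),(371,330),.02)}
for k,(t,s,z) in P.items(): print(k,ray(T,*t,z)[:2],ray(S,*s,z)[:2])
for k,t,z in (("jar",(284,140),.095),("jarbot",(286,162),0),("blue",(350,344),.08),("dish",(413,232),.022),("flat",(427,161),.028),("spoonbowl",(358,193),.01),("spoonend",(380,136),.01),("barcorner",(301,314),.01),("barcorner2",(233,319),.01),("bigring",(490,278),0.01),("gift",(214,175),.0),("plinthBL",(446,249),.03),("plTR",(488,206),.03),("plTL",(444,207),.03),("plBR",(490,247),.03)): print(k,ray(T,*t,z)[:2])
E
```

```text
A [0.5486 0.2925] [0.5527 0.2934]
B [0.5199 0.128 ] [0.5232 0.1271]
C [ 0.4874 -0.0546] [ 0.4899 -0.0555]
ring [ 0.6085 -0.2793] [ 0.6091 -0.2804]
dish [ 0.5834 -0.1808] [ 0.5854 -0.1855]
jar [0.7501 0.093 ]
jarbot [0.7358 0.0958]
blue [ 0.3519 -0.0486]
dish [ 0.583  -0.1804]
flat [ 0.7376 -0.2093]
spoonbowl [ 0.6674 -0.0637]
spoonend [ 0.7981 -0.11  ]
barcorner [0.4052 0.0503]
barcorner2 [0.3909 0.1911]
bigring [ 0.4916 -0.3447]
gift [0.7015 0.253 ]
plinthBL [ 0.5477 -0.2475]
plTR [ 0.6419 -0.3371]
plTL [ 0.6371 -0.2442]
plBR [ 0.5546 -0.3391]
```

Positions:

| Thing | x, y (m) |
|---|---|
| Left tin A | (0.5505, 0.293) |
| Middle tin B | (0.5215, 0.1275) |
| Right tin C | (0.4885, -0.055) |
| Ring | (0.609, -0.280) |

First I turn the tool so that its x is world +y and its y is world +x.

Request:
{"fn": "jog_arm", "kwargs": {"dr": [[0,0,-1],[0,0,-1],[0,0,-1],[0,0,-1],[0,0,-1],[0,0,-1],[0,0,-1],[0,0,-1],[0,0,-1],[0,0,-1]], "translation": [[0,0,0],[0,0,0],[0,0,0],[0,0,0],[0,0,0],[0,0,0],[0,0,0],[0,0,0],[0,0,0],[0,0,0]], "jaw": [1,1,1,1,1,1,1,1,1,1]}}

```text
clock: 1.1
position: [0.2363, -0.5784, 0.2308]
ee_rot: [0.855, 0.518, 0.0, -0.0]
ft_force: [-0.1, 0.0, 0.1]
grip_width: 0.996
grasp_force: 0.0
```

Request:
{"fn": "jog_arm", "kwargs": {"dr": [[0,0,-1],[0,0,-1],[0,0,-1],[0,0,-1],[0,0,-1],[0,0,-1],[0,0,-0.95],[0,0,0],[0,0,0],[0,0,0]], "translation": [[0,0,0],[0,0,0],[0,0,0],[0,0,0],[0,0,0],[0,0,0],[0,0,0],[1,1,0],[1,1,0],[0,0,0]], "jaw": [1,1,1,1,1,1,1,1,1,1]}}

```text
clock: 2.1
position: [0.2911, -0.5247, 0.2313]
ee_rot: [0.704, 0.71, 0.001, 0.0]
ft_force: [0.2, 0.0, -0.2]
grip_width: 1.001
grasp_force: 0.0
```

Request:
{"fn": "jog_arm", "kwargs": {"dr": [[0,0,0],[0,0,0],[0,0,0],[0,0,0],[0,0,0],[0,0,0],[0,0,0],[0,0,0],[0,0,0],[0,0,0]], "translation": [[1,1,0],[1,1,0],[1,1,0],[1,1,0],[1,1,0],[1,1,0],[1,1,0],[1,1,0],[1,1,0],[1,1,0]], "jaw": [1,1,1,1,1,1,1,1,1,1]}}

```text
clock: 3.1
position: [0.5369, -0.2777, 0.231]
ee_rot: [0.707, 0.707, -0.0, -0.0]
ft_force: [0.8, -0.4, -0.3]
grip_width: 1.003
grasp_force: 0.0
```

Request:
{"fn": "jog_arm", "kwargs": {"dr": [[0,0,0],[0,0,0],[0,0,0],[0,0,0],[0,0,0],[0,0,0],[0,0,0],[0,0,0],[0,0,0],[0,0,0]], "translation": [[1,0.5,0],[1,0,0],[1,0,0],[1,0,0],[1,0,0],[1,0,0],[1,0,0],[1,0,0],[1,0,0],[1,0,0]], "jaw": [1,1,1,1,1,1,1,1,1,1]}}

```text
clock: 4.1
position: [0.5484, -0.0278, 0.2311]
ee_rot: [0.707, 0.707, -0.0, -0.0]
ft_force: [0.5, 0.2, 0.8]
grip_width: 1.002
grasp_force: 0.0
```

Request:
{"fn": "jog_arm", "kwargs": {"dr": [[0,0,0],[0,0,0],[0,0,0],[0,0,0],[0,0,0],[0,0,0],[0,0,0],[0,0,0],[0,0,0],[0,0,0]], "translation": [[1,0,0],[1,0,0],[1,0,0],[1,0,0],[1,0,0],[1,0,0],[1,0,0.4],[1,0,0.8],[1,0,0.8],[1,0,0.8]], "jaw": [1,1,1,1,1,1,1,1,1,1]}}

```text
clock: 5.1
position: [0.5486, 0.222, 0.1603]
ee_rot: [0.707, 0.707, -0.0, 0.0]
ft_force: [-0.7, 0.6, 0.5]
grip_width: 1.0
grasp_force: 0.0
```

Request:
{"fn": "jog_arm", "kwargs": {"dr": [[0,0,0],[0,0,0],[0,0,0],[0,0,0],[0,0,0]], "translation": [[1,0,0.8],[1,0,0],[0.5,0,0],[0,0,0],[0,0,0]], "jaw": [1,1,1,1,1]}}

```text
clock: 5.6
position: [0.5491, 0.283, 0.1415]
ee_rot: [0.707, 0.707, -0.0, 0.0]
ft_force: [-0.2, -1.1, -0.2]
grip_width: 0.998
grasp_force: 0.0
```

Run:
```python
from workcell import manip
from h import *
o=manip.get_obs(); print(o["position"],o["joint_pos"],o["ft_force"]); print(Rn.from_quat(o["ee_rot"]).as_matrix())
```

```text
[0.5491 0.283  0.1415] [-0.0045  0.4739 -0.7131  1.5628  0.3237  1.2259 -0.7736] [-0.2    -1.1052 -0.2218]
[[ 0.0003  1.      0.0006]
 [ 1.     -0.0003 -0.0006]
 [-0.0006  0.0006 -1.    ]]
```

Request:
{"fn": "jog_arm", "kwargs": {"dr": [[0,0,0],[0,0,0],[0,0,0],[0,0,0],[0,0,0],[0,0,0],[0,0,0]], "translation": [[0.4,0.06,0],[0,0,0.7],[0,0,0.8],[0,0,0.8],[0,0,0.8],[0,0,0.8],[0,0,0.48]], "jaw": [1,1,1,1,1,1,1], "squeeze": 40}}

```text
clock: 6.3
position: [0.5501, 0.293, 0.0305]
ee_rot: [0.707, 0.707, -0.001, 0.0]
ft_force: [-0.1, -1.2, -0.5]
grip_width: 1.002
grasp_force: 0.0
```

Request:
{"fn": "jog_arm", "kwargs": {"dr": [[0,0,0],[0,0,0],[0,0,0],[0,0,0],[0,0,0],[0,0,0],[0,0,0],[0,0,0]], "translation": [[0,0,0],[0,0,0],[0,0,0],[0,0,0],[0,0,0],[0,0,0],[0,0,0],[0,0,0]], "jaw": [0.85,0.75,0.7,0.65,0.6,0.6,0.6,0.6], "squeeze": 40}}

```text
clock: 7.1
position: [0.551, 0.2943, 0.0331]
ee_rot: [0.707, 0.707, 0.001, 0.001]
ft_force: [-0.5, -0.6, 6.6]
grip_width: 0.706
grasp_force: 42.1
```

Request:
{"fn": "jog_arm", "kwargs": {"dr": [[0,0,0],[0,0,0],[0,0,0],[0,0,0],[0,0,0],[0,0,0]], "translation": [[0,0,-0.4],[0,0,-0.6],[0,0,-0.4],[0,0,-0.2],[0,0,0],[0,0,0]], "jaw": [0.6,0.6,0.6,0.6,0.6,0.6]}}

```text
clock: 7.7
position: [0.55, 0.2938, 0.0716]
ee_rot: [0.707, 0.707, -0.0, 0.0]
ft_force: [0.7, -0.3, -2.9]
grip_width: 0.701
grasp_force: 44.0
```

```bash
cat > w.py <<'E'
from workcell import manip, optics
from h import *
import sys,cv2
F=[];Tq=[];P=[]
for i in range(8):
    c=optics.camera("top"); o=manip.get_obs(); F.append(o["ft_force"]); Tq.append(o["tau"]);P.append(o["position"])
F=np.array(F); print(o["clock"],F.mean(0),F.std(0),"tau",np.mean(Tq,0)[[1,3]],"pos",np.mean(P,0),"w",o["grip_width"])
np.savez("top_"+sys.argv[1]+".npz",**c); s=optics.camera("side"); np.savez("side_"+sys.argv[1]+".npz",**s)
E
python3 w.py A
```

```text
8.1 [ 0.1052  0.1107 -2.475 ] [0.5231 0.264  0.3697] tau [-66.3968 -34.5406] pos [0.5499 0.2938 0.0713] w 0.7071940700995508
```

Tin A weighs about 250 g. I set it down and move on to B.

Request:
{"fn": "jog_arm", "kwargs": {"dr": [[0,0,0],[0,0,0],[0,0,0],[0,0,0],[0,0,0],[0,0,0],[0,0,0],[0,0,0],[0,0,0],[0,0,0]], "translation": [[0,0,0.5],[0,0,0.6],[0,0,0.3],[0,0,0.12],[0,0,0.08],[0,0,0],[0,0,0],[0,0,0],[0,0,0],[0,0,0]], "jaw": [0.6,0.6,0.6,0.6,0.6,0.6,0.75,0.9,1,1]}}

```text
clock: 9.15
position: [0.5501, 0.294, 0.0316]
ee_rot: [0.707, 0.707, -0.0, -0.0]
ft_force: [0.2, -0.3, -0.6]
grip_width: 0.998
grasp_force: 0.0
```

Request:
{"fn": "jog_arm", "kwargs": {"dr": [[0,0,0],[0,0,0],[0,0,0],[0,0,0],[0,0,0],[0,0,0],[0,0,0],[0,0,0]], "translation": [[0,0,0],[0,0,0],[0,0,-0.4],[0,0,-0.6],[0,0,-1],[0,0,-1],[0,0,-1],[0,0,0]], "jaw": [1,1,1,1,1,1,1,1]}}

```text
clock: 9.95
position: [0.5518, 0.2956, 0.1371]
ee_rot: [0.707, 0.707, 0.003, 0.001]
ft_force: [0.1, 0.3, 0.1]
grip_width: 1.002
grasp_force: 0.0
```

Request:
{"fn": "jog_arm", "kwargs": {"dr": [[0,0,0],[0,0,0],[0,0,0],[0,0,0],[0,0,0],[0,0,0],[0,0,0],[0,0,0],[0,0,0],[0,0,0]], "translation": [[-0.6,0,0],[-1,-0.2,0],[-1,-0.2,0],[-1,-0.2,0],[-1,-0.2,0],[-1,-0.2,0],[-0.7,-0.14,0],[-0.34,0,0],[0,0,0],[0,0,0]], "jaw": [1,1,1,1,1,1,1,1,1,1]}}

```text
clock: 10.95
position: [0.5216, 0.1285, 0.1318]
ee_rot: [0.707, 0.707, 0.0, -0.0]
ft_force: [0.5, 0.6, 0.6]
grip_width: 1.003
grasp_force: 0.0
```

Request:
{"fn": "jog_arm", "kwargs": {"dr": [[0,0,0],[0,0,0],[0,0,0],[0,0,0],[0,0,0],[0,0,0],[0,0,0]], "translation": [[0,0,0.5],[0,0,0.8],[0,0,0.8],[0,0,0.8],[0,0,0.8],[0,0,0.3],[0,0,0]], "jaw": [1,1,1,1,1,1,1]}}

```text
clock: 11.65
position: [0.5206, 0.1286, 0.0304]
ee_rot: [0.707, 0.708, -0.001, -0.001]
ft_force: [-0.4, 0.3, 0.3]
grip_width: 0.998
grasp_force: 0.0
```

Request:
{"fn": "jog_arm", "kwargs": {"dr": [[0,0,0],[0,0,0],[0,0,0],[0,0,0],[0,0,0],[0,0,0],[0,0,0],[0,0,0]], "translation": [[0,0,0],[0,0,0],[0,0,0],[0,0,0],[0,0,0],[0,0,0],[0,0,0],[0,0,0]], "jaw": [0.85,0.75,0.7,0.65,0.6,0.6,0.6,0.6]}}

```text
clock: 12.45
position: [0.5224, 0.1283, 0.033]
ee_rot: [0.707, 0.707, 0.001, 0.001]
ft_force: [-2.3, -0.2, 5.1]
grip_width: 0.707
grasp_force: 41.8
```

Request:
{"fn": "jog_arm", "kwargs": {"dr": [[0,0,0],[0,0,0],[0,0,0],[0,0,0],[0,0,0],[0,0,0]], "translation": [[0,0,-0.4],[0,0,-0.6],[0,0,-0.4],[0,0,-0.2],[0,0,0],[0,0,0]], "jaw": [0.6,0.6,0.6,0.6,0.6,0.6]}}

```text
clock: 13.05
position: [0.5215, 0.1278, 0.0717]
ee_rot: [0.707, 0.707, -0.0, 0.0]
ft_force: [-0.2, -0.3, -2.9]
grip_width: 0.707
grasp_force: 44.0
```

```bash
python3 w.py B
```

```text
13.45 [-0.1982  0.102  -2.4999] [0.387  0.4831 0.2078] tau [-53.0034 -34.0522] pos [0.5214 0.1279 0.0714] w 0.709255318841613
```

Tin B is about 250 g too. I set it back and go to C.

Request:
{"fn": "jog_arm", "kwargs": {"dr": [[0,0,0],[0,0,0],[0,0,0],[0,0,0],[0,0,0],[0,0,0],[0,0,0],[0,0,0],[0,0,0],[0,0,0]], "translation": [[0,0,0.5],[0,0,0.6],[0,0,0.3],[0,0,0.12],[0,0,0.08],[0,0,0],[0,0,0],[0,0,0],[0,0,0],[0,0,0]], "jaw": [0.6,0.6,0.6,0.6,0.6,0.6,0.75,0.9,1,1]}}

```text
clock: 14.5
position: [0.5217, 0.128, 0.0316]
ee_rot: [0.707, 0.707, 0.0, -0.0]
ft_force: [-0.7, -0.6, -0.8]
grip_width: 1.006
grasp_force: 0.0
```

Request:
{"fn": "jog_arm", "kwargs": {"dr": [[0,0,0],[0,0,0],[0,0,0],[0,0,0],[0,0,0],[0,0,0],[0,0,0],[0,0,0]], "translation": [[0,0,0],[0,0,0],[0,0,-0.4],[0,0,-0.6],[0,0,-1],[0,0,-1],[0,0,-1],[0,0,0]], "jaw": [1,1,1,1,1,1,1,1]}}

```text
clock: 15.3
position: [0.5237, 0.1289, 0.1366]
ee_rot: [0.707, 0.707, 0.003, 0.002]
ft_force: [0.6, 0.2, 0.4]
grip_width: 1.002
grasp_force: 0.0
```

Request:
{"fn": "jog_arm", "kwargs": {"dr": [[0,0,0],[0,0,0],[0,0,0],[0,0,0],[0,0,0],[0,0,0],[0,0,0],[0,0,0],[0,0,0],[0,0,0]], "translation": [[-0.6,0,0],[-1,-0.2,0],[-1,-0.2,0],[-1,-0.2,0],[-1,-0.2,0],[-1,-0.2,0],[-1,-0.2,0],[-0.5,-0.12,0],[-0.21,0,0],[0,0,0]], "jaw": [1,1,1,1,1,1,1,1,1,1]}}

```text
clock: 16.3
position: [0.4889, -0.0546, 0.132]
ee_rot: [0.707, 0.707, 0.0, 0.0]
ft_force: [-0.7, 0.3, 0.0]
grip_width: 1.006
grasp_force: 0.0
```

Request:
{"fn": "jog_arm", "kwargs": {"dr": [[0,0,0],[0,0,0],[0,0,0],[0,0,0],[0,0,0],[0,0,0],[0,0,0],[0,0,0]], "translation": [[0,0,0],[0,0,0.5],[0,0,0.8],[0,0,0.8],[0,0,0.8],[0,0,0.8],[0,0,0.3],[0,0,0]], "jaw": [1,1,1,1,1,1,1,1]}}

```text
clock: 17.1
position: [0.4878, -0.0539, 0.0305]
ee_rot: [0.707, 0.708, -0.0, -0.001]
ft_force: [0.2, -0.1, 1.1]
grip_width: 1.0
grasp_force: 0.0
```

Request:
{"fn": "jog_arm", "kwargs": {"dr": [[0,0,0],[0,0,0],[0,0,0],[0,0,0],[0,0,0],[0,0,0],[0,0,0],[0,0,0]], "translation": [[0,0,0],[0,0,0],[0,0,0],[0,0,0],[0,0,0],[0,0,0],[0,0,0],[0,0,0]], "jaw": [0.85,0.75,0.7,0.65,0.6,0.6,0.6,0.6]}}

```text
clock: 17.9
position: [0.4896, -0.0548, 0.0332]
ee_rot: [0.707, 0.707, 0.001, 0.001]
ft_force: [-1.5, 1.4, 6.7]
grip_width: 0.706
grasp_force: 41.3
```

Request:
{"fn": "jog_arm", "kwargs": {"dr": [[0,0,0],[0,0,0],[0,0,0],[0,0,0],[0,0,0],[0,0,0]], "translation": [[0,0,-0.4],[0,0,-0.6],[0,0,-0.4],[0,0,-0.2],[0,0,0],[0,0,0]], "jaw": [0.6,0.6,0.6,0.6,0.6,0.6]}}

```text
clock: 18.5
position: [0.4885, -0.0548, 0.0716]
ee_rot: [0.707, 0.707, -0.0, -0.0]
ft_force: [0.5, 1.0, -5.5]
grip_width: 0.71
grasp_force: 44.8
```

```bash
python3 w.py C
```

```text
18.9 [-0.3821  0.0317 -5.9208] [0.29   0.3758 0.5742] tau [-47.968  -35.0591] pos [ 0.4884 -0.0547  0.0714] w 0.7040515358388408
```

Tin C is the heaviest, at about 590 g against 250 g for each of the others. I set it down and go above the ring.

Request:
{"fn": "jog_arm", "kwargs": {"dr": [[0,0,0],[0,0,0],[0,0,0],[0,0,0],[0,0,0],[0,0,0],[0,0,0],[0,0,0],[0,0,0],[0,0,0]], "translation": [[0,0,0.5],[0,0,0.6],[0,0,0.3],[0,0,0.12],[0,0,0.08],[0,0,0],[0,0,0],[0,0,0],[0,0,0],[0,0,0]], "jaw": [0.6,0.6,0.6,0.6,0.6,0.6,0.75,0.9,1,1]}}

```text
clock: 19.95
position: [0.489, -0.0548, 0.0318]
ee_rot: [0.707, 0.707, 0.0, 0.0]
ft_force: [-0.1, -0.2, 0.2]
grip_width: 1.0
grasp_force: 0.0
```

Request:
{"fn": "jog_arm", "kwargs": {"dr": [[0,0,0],[0,0,0],[0,0,0],[0,0,0],[0,0,0],[0,0,0],[0,0,0],[0,0,0]], "translation": [[0,0,0],[0,0,0],[0,0,-0.4],[0,0,-0.6],[0,0,-1],[0,0,-1],[0,0,-1],[0,0,0]], "jaw": [1,1,1,1,1,1,1,1]}}

```text
clock: 20.75
position: [0.491, -0.0547, 0.1364]
ee_rot: [0.707, 0.707, 0.002, 0.003]
ft_force: [0.0, 0.9, 0.2]
grip_width: 1.003
grasp_force: 0.0
```

Request:
{"fn": "jog_arm", "kwargs": {"dr": [[0,0,0],[0,0,0],[0,0,0],[0,0,0],[0,0,0],[0,0,0],[0,0,0],[0,0,0],[0,0,0],[0,0,0]], "translation": [[-0.6,0.4,0],[-1,0.5,0],[-1,0.5,0],[-1,0.5,0],[-1,0.5,0],[-1,0.5,0],[-1,0.5,0],[-1,0.5,0],[-1,0.5,0],[-0.41,0.4,0]], "jaw": [1,0.9,0.8,0.7,0.6,0.6,0.6,0.6,0.6,0.6]}}

```text
clock: 21.75
position: [0.6082, -0.2844, 0.1307]
ee_rot: [0.708, 0.706, -0.001, -0.0]
ft_force: [-0.4, 0.1, 0.3]
grip_width: 0.599
grasp_force: 0.0
```

Request:
{"fn": "jog_arm", "kwargs": {"dr": [[0,0,0],[0,0,0],[0,0,0],[0,0,0],[0,0,0],[0,0,0]], "translation": [[0,0,0],[0,0,0.6],[0,0,1],[0,0,1],[0,0,0.4],[0,0,0]], "jaw": [0.6,0.6,0.6,0.6,0.6,0.6]}}

```text
clock: 22.35
position: [0.6074, -0.2789, 0.0548]
ee_rot: [0.707, 0.708, -0.001, -0.002]
ft_force: [-0.2, 0.4, 0.6]
grip_width: 0.599
grasp_force: 0.0
```

Run:
```python
from workcell import manip, optics
from h import *
import cv2
o=manip.get_obs(); print(o["clock"],o["position"],o["ft_force"],o["grip_width"])
T=optics.camera("top");S=optics.camera("side"); np.savez("top1.npz",**T);np.savez("side1.npz",**S)
p=o["position"]; print(proj(T,p),proj(S,p), proj(T,[.609,-.28,.04]),proj(S,[.609,-.28,.04]))
def cr(c,u,v,h=25,w=25): return cv2.resize(c["color"][v-h:v+h,u-w:u+w,::-1],(400,300) if w!=h else (300,300),interpolation=cv2.INTER_CUBIC)
a=np.hstack([cr(T,355,270),cr(S,294,280)]);b=np.hstack([cr(T,462,220),cr(S,411,360)])
cv2.imwrite("pics/c1.png",np.vstack([a,b]))
```

```text
22.35 [ 0.6074 -0.2789  0.0548] [-0.1804  0.4149  0.5762] 0.5990694596552392
[464.2833 218.949 ] [410.6728 358.9787] [462.6116 219.5978] [410.6701 363.5405]
```

View pics/c1.png

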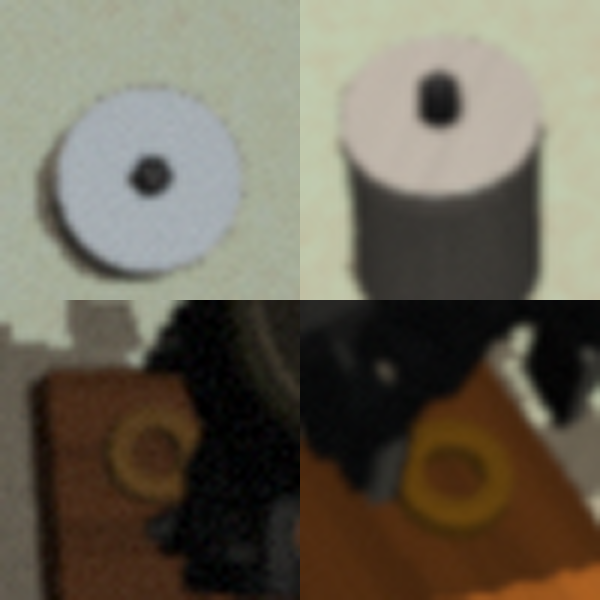

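Run:
```python
from h import *
import cv2
T=np.load("top1.npz");S=np.load("side1.npz");T0=np.load("top0.npz");S0=np.load("side0.npz")
print(ray(T,354.35,274.35,.08),ray(S,292.1,273.9,.08))
# lid ellipse by bright threshold, start and now, all three
for n,c0,c1,pts,thr in (("top",T0,T,[(180,238),(262,254),(354,274)],2),("side",S0,S,[(262,152),(276,203),(293,274)],0)):
  for k,(u,v) in zip("ABC",pts):
    for tag,c in (("0",c0),("1",c1)):
      im=cv2.cvtColor(c["color"],cv2.COLOR_RGB2LAB).astype(int)
      b=im[v-28:v+28,u-28:u+28]; ref=np.median(b[22:34,14:22].reshape(-1,3),0)
      m=(np.abs(b-ref).max(2)<14).astype(np.uint8); m=cv2.morphologyEx(m,cv2.MORPH_OPEN,np.ones((3,3),np.uint8))
      cs,_=cv2.findContours(m,cv2.RETR_EXTERNAL,cv2.CHAIN_APPROX_NONE); q=max(cs,key=cv2.contourArea)
      e=cv2.fitEllipse(cv2.convexHull(q)); x,y=e[0][0]+u-28,e[0][1]+v-28
      print(n,k,tag,np.round([x,y,*e[1]],1),ray(c,x,y,.08)[:2])
```

```text
[ 0.4853 -0.0544  0.08  ] [ 0.4875 -0.0554  0.08  ]Traceback (most recent call last):
  File "<stdin>", line 13, in <module>
cv2.error: OpenCV(4.12.0) /io/opencv/modules/imgproc/src/shapedescr.cpp:361: error: (-201:Incorrect size of input array) There should be at least 5 points to fit the ellipse in function 'fitEllipseNoDirect'
```

```bash
cat > lid.py <<'E'
from h import *
import cv2
PT={"top":dict(A=(180,238),B=(262,254),C=(354,274)),"side":dict(A=(262,152),B=(276,203),C=(293,274))}
def lid(c,n,k):
    u,v=PT[n][k]
    im=cv2.cvtColor(cv2.GaussianBlur(c["color"],(3,3),0),cv2.COLOR_RGB2LAB).astype(float)
    b=im[v-28:v+28,u-28:u+28]; ref=np.median(b[24:32,16:20].reshape(-1,3),0); bg=np.median(b[:5].reshape(-1,3),0)
    d=(bg-ref); d[0]*=.1; f=(b-ref)@d/(np.r_[bg-ref]@d)
    m=((f<.5)&(b[:,:,0]>ref[0]*.8)).astype(np.uint8); m=cv2.morphologyEx(m,cv2.MORPH_OPEN,np.ones((3,3),np.uint8))
    cs,_=cv2.findContours(m,cv2.RETR_EXTERNAL,cv2.CHAIN_APPROX_NONE); q=max(cs,key=cv2.contourArea)
    e=cv2.fitEllipse(cv2.convexHull(q)); x,y=e[0][0]+u-28,e[0][1]+v-28
    return np.round([x,y,*e[1]],1),ray(c,x,y,.08)[:2]
if __name__=="__main__":
    for n in ("top","side"):
        for k in "ABC":
            for t in "01": print(n,k,t,*lid(dict(np.load(n+t+".npz")),n,k))
E
python3 lid.py
```

```text
top A 0 [179.2 236.7  28.9  31.6] [0.5498 0.2935]
top A 1 [179.4 237.3  28.7  31.7] [0.5485 0.293 ]
top B 0 [261.7 253.7  29.2  30.9] [0.5207 0.1286]
top B 1 [261.9 254.8  29.4  30.9] [0.5186 0.1281]
top C 0 [354.7 272.9  30.1  30.8] [ 0.4881 -0.0551]
top C 1 [354.6 274.2  29.9  30.6] [ 0.4856 -0.0549]
side A 0 [261.5 152.4  16.3  27.7] [0.5515 0.2928]
side A 1 [252.8 158.6  30.  133.7] [0.5266 0.28  ]
side B 0 [274.9 202.9  20.4  29.2] [0.5228 0.1288]
side B 1 [269.1 202.5  24.8 164.8] [0.5122 0.1347]
side C 0 [293.1 273.2  25.6  34.3] [ 0.4897 -0.0547]
side C 1 [291.7 273.7  26.   34.8] [ 0.487  -0.0547]
```

C now sits at about (0.486, -0.055), shifted by about 2 mm. I lower onto the plinth by feel.

Request:
{"fn": "jog_arm", "kwargs": {"dr": [[0,0,0],[0,0,0],[0,0,0],[0,0,0],[0,0,0],[0,0,0]], "translation": [[-0.04,0,0.3],[0,0,0.3],[0,0,0.1],[0,0,0],[0,0,0],[0,0,0]], "jaw": [0.6,0.55,0.5,0.5,0.5,0.5], "squeeze": 20}}

```text
clock: 23.05
position: [0.609, -0.281, 0.0396]
ee_rot: [0.707, 0.707, 0.0, 0.0]
ft_force: [0.0, -0.5, -0.3]
grip_width: 0.505
grasp_force: 0.0
```

Request:
{"fn": "jog_arm", "kwargs": {"dr": [[0,0,0],[0,0,0],[0,0,0]], "translation": [[0,0,0.1],[0,0,0.06],[0,0,0]], "jaw": [0.5,0.5,0.5]}}

```text
clock: 23.35
position: [0.6086, -0.2809, 0.035]
ee_rot: [0.707, 0.707, -0.0, -0.0]
ft_force: [-0.8, 0.3, 0.2]
grip_width: 0.501
grasp_force: 0.0
```

Request:
{"fn": "jog_arm", "kwargs": {"dr": [[0,0,0],[0,0,0],[0,0,0]], "translation": [[0,0,0.08],[0,0,0.06],[0,0,0]], "jaw": [0.5,0.5,0.5]}}

```text
clock: 23.65
position: [0.6086, -0.2809, 0.0315]
ee_rot: [0.707, 0.707, -0.0, -0.0]
ft_force: [0.2, -0.0, -0.6]
grip_width: 0.499
grasp_force: 0.0
```

Request:
{"fn": "jog_arm", "kwargs": {"dr": [[0,0,0],[0,0,0]], "translation": [[0,0,0.06],[0,0,0]], "jaw": [0.5,0.5]}}

```text
clock: 23.85
position: [0.6087, -0.2809, 0.0301]
ee_rot: [0.707, 0.707, -0.0, -0.0]
ft_force: [-0.9, -0.8, 0.0]
grip_width: 0.498
grasp_force: 0.0
```

Request:
{"fn": "jog_arm", "kwargs": {"dr": [[0,0,0],[0,0,0]], "translation": [[0,0,0.06],[0,0,0]], "jaw": [0.5,0.5]}}

```text
clock: 24.05
position: [0.6087, -0.2809, 0.0286]
ee_rot: [0.707, 0.707, -0.0, -0.0]
ft_force: [0.3, -0.1, 0.5]
grip_width: 0.498
grasp_force: 0.0
```

Request:
{"fn": "jog_arm", "kwargs": {"dr": [[0,0,0],[0,0,0],[0,0,0],[0,0,0],[0,0,0]], "translation": [[0,0,0],[0,0,0],[0,0,0],[0,0,0],[0,0,0]], "jaw": [0.42,0.38,0.34,0.3,0.3], "squeeze": 25}}

```text
clock: 24.55
position: [0.6092, -0.2812, 0.0296]
ee_rot: [0.707, 0.707, 0.0, 0.001]
ft_force: [-1.6, 0.8, 5.6]
grip_width: 0.377
grasp_force: 25.9
```

Request:
{"fn": "jog_arm", "kwargs": {"dr": [[0,0,0],[0,0,0],[0,0,0],[0,0,0],[0,0,0],[0,0,0],[0,0,0],[0,0,0],[0,0,0],[0,0,0]], "translation": [[0,0,-0.3],[0,0,-0.6],[0,0,-1],[0,0,-1],[0,0,-1],[0,0,-1],[0,0,-0.6],[0,0,-0.3],[0,0,0],[0,0,0]], "jaw": [0.3,0.3,0.3,0.3,0.3,0.3,0.3,0.3,0.3,0.3]}}

```text
clock: 25.55
position: [0.6083, -0.2808, 0.1727]
ee_rot: [0.707, 0.707, -0.0, -0.001]
ft_force: [-0.3, -0.3, -0.4]
grip_width: 0.376
grasp_force: 24.9
```

Run:
```python
from workcell import manip, optics
from h import *
import cv2
o=manip.get_obs(); print(o["clock"],o["position"],o["ft_force"],o["grip_width"],o["grasp_force"])
T=optics.camera("top");S=optics.camera("side"); np.savez("top2.npz",**T);np.savez("side2.npz",**S)
p=o["position"]; us=np.round(proj(S,p)).astype(int); ut=np.round(proj(T,p)).astype(int); print(us,ut,proj(S,p),proj(T,p))
def cr(c,u,h=40): 
    x=cv2.resize(c["color"][u[1]-h:u[1]+h,u[0]-h:u[0]+h,::-1],(400,400),interpolation=cv2.INTER_CUBIC); return cv2.convertScaleAbs(x,alpha=1.6,beta=10)
cv2.imwrite("pics/c2.png",np.hstack([cr(T,ut),cr(S,us)]))
```

```text
25.55 [ 0.6083 -0.2808  0.1727] [-0.3467 -0.3237 -0.4202] 0.3759036866846185 24.877767451107502
[423 320] [485 205] [422.5584 320.2481] [485.4899 205.4624]
```

View pics/c2.png

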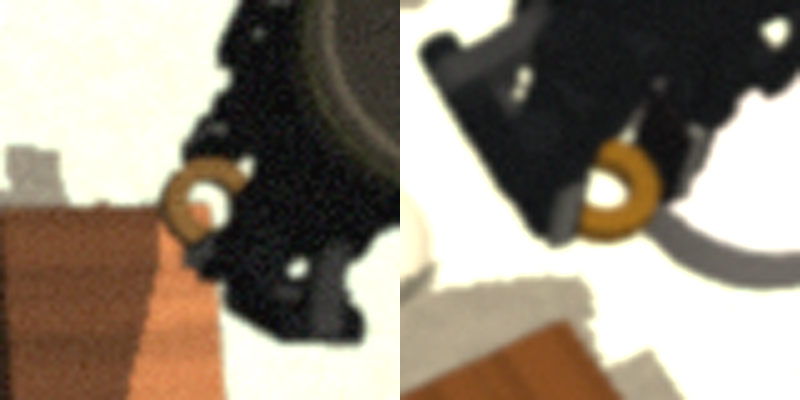

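The ring is held level, with its axis vertical, near the fingertips. Its centre is at about (486,205) in the top view and (425,318) in the side view. I carry it to a hover over tin C and measure there.

Request:
{"fn": "jog_arm", "kwargs": {"dr": [[0,0,0],[0,0,0],[0,0,0],[0,0,0],[0,0,0],[0,0,0],[0,0,0],[0,0,0],[0,0,0],[0,0,0]], "translation": [[0.5,-0.2,0],[1,-0.5,0],[1,-0.6,0],[1,-0.6,0],[1,-0.6,0],[1,-0.6,0],[1,-0.6,0],[1,-0.6,0.3],[1,-0.5,0.5],[0.54,-0.09,0.5]], "jaw": [0.3,0.3,0.3,0.3,0.3,0.3,0.3,0.3,0.3,0.3]}}

```text
clock: 26.65
position: [0.4845, -0.0523, 0.1407]
ee_rot: [0.706, 0.708, -0.0, 0.0]
ft_force: [-0.1, 0.4, -0.9]
grip_width: 0.377
grasp_force: 24.9
```

Request:
{"fn": "jog_arm", "kwargs": {"dr": [[0,0,0],[0,0,0],[0,0,0],[0,0,0],[0,0,0],[0,0,0]], "translation": [[0,0,0.5],[0,0,0.4],[0,0,0.1],[0,0,0],[0,0,0],[0,0,0]], "jaw": [0.3,0.3,0.3,0.3,0.3,0.3]}}

```text
clock: 27.25
position: [0.4869, -0.0554, 0.1167]
ee_rot: [0.707, 0.707, 0.0, 0.0]
ft_force: [-0.0, 0.6, -0.6]
grip_width: 0.375
grasp_force: 24.9
```

```bash
cat > look.py <<'E'
from workcell import manip, optics
from h import *
import cv2,sys
o=manip.get_obs(); print(o["clock"],o["position"],o["ft_force"],o["grip_width"],o["grasp_force"])
T=optics.camera("top");S=optics.camera("side"); t=sys.argv[1]; np.savez(f"top{t}.npz",**T);np.savez(f"side{t}.npz",**S)
p=o["position"]; us=np.round(proj(S,p)).astype(int); ut=np.round(proj(T,p)).astype(int); print("centres top",ut,"side",us,proj(T,p),proj(S,p))
def cr(c,u,h=25): 
    x=cv2.resize(c["color"][u[1]-h:u[1]+h,u[0]-h:u[0]+h,::-1],(400,400),interpolation=cv2.INTER_CUBIC); return cv2.convertScaleAbs(x,alpha=1.5,beta=10)
cv2.imwrite(f"pics/c{t}.png",np.hstack([cr(T,ut),cr(S,us)]))
E
python3 look.py 3
```

```text
27.25 [ 0.4869 -0.0554  0.1167] [-0.0359  0.5521 -0.5964] 0.3747123358222435 24.93422431871295
centres top [356 272] side [291 261] [356.2395 272.027 ] [290.9916 261.071 ]
```

View pics/c3.png

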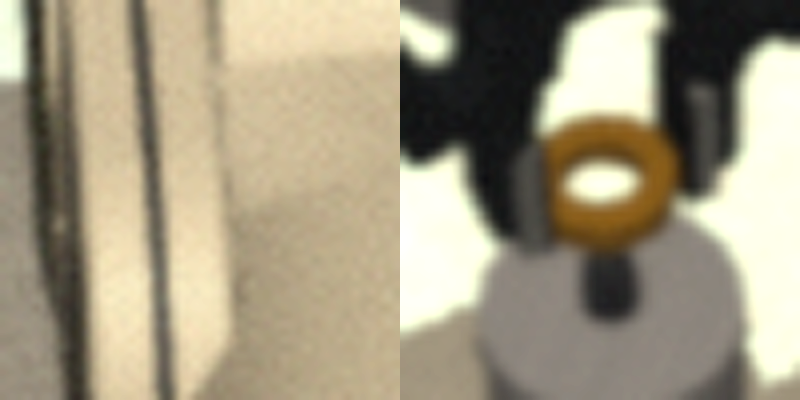

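Run:
```python
from h import *
from lid import lid
S=dict(np.load("side3.npz")); S1=dict(np.load("side1.npz"))
print(lid(S1,"side","C"))
print("ring",ray(S,290.8,258.4,.1221), ray(S,290.8,258.4,.1235))
# initial ring grasp: images of ring on the plinth mid height .035
print(ray(S1,0,0,0)[:1]*0, proj(S,[.487,-.0547,.08]),proj(S,[.487,-.0547,.096]))
# ring color mask in side3
import cv2
c=S["color"]; hsv=cv2.cvtColor(c,cv2.COLOR_RGB2HSV); m=cv2.inRange(hsv,(10,120,40),(30,255,255))[236:286,266:316]
ys,xs=np.nonzero(m); print(xs.min()+266,xs.max()+266,ys.min()+236,ys.max()+236)
for r in range(ys.min(),ys.max()+1):
    q=xs[ys==r]; print(r+236,q.min()+266,q.max()+266,len(q))
```

```text
(array([291.7, 273.7,  26. ,  34.8]), array([ 0.487 , -0.0547]))
ring [ 0.4873 -0.0538  0.1221] [ 0.487  -0.0549  0.1235]
[0.] [291.7157 273.689 ] [291.3792 268.1589]
284 300 251 267
251 288 295 8
252 286 298 13
253 284 299 16
254 284 299 16
255 284 300 17
256 284 300 10
257 284 300 8
258 284 300 7
259 284 300 7
260 284 299 8
261 284 299 12
262 284 299 16
263 285 298 14
264 285 297 13
265 285 296 12
266 287 294 8
267 290 293 4
```

In this view the ring and the post axis agree to within about 1 mm, so I lower slowly.

Request:
{"fn": "jog_arm", "kwargs": {"dr": [[0,0,0],[0,0,0],[0,0,0],[0,0,0],[0,0,0],[0,0,0]], "translation": [[0,0,0.3],[0,0,0.3],[0,0,0.1],[0,0,0.08],[0,0,0.08],[0,0,0]], "jaw": [0.3,0.3,0.3,0.3,0.3,0.3]}}

```text
clock: 27.95
position: [0.4864, -0.055, 0.0946]
ee_rot: [0.707, 0.707, -0.0, -0.0]
ft_force: [-0.5, 0.2, -0.4]
grip_width: 0.373
grasp_force: 24.9
```

Request:
{"fn": "jog_arm", "kwargs": {"dr": [[0,0,0],[0,0,0],[0,0,0],[0,0,0]], "translation": [[0,0,0.08],[0,0,0.08],[0,0,0.08],[0,0,0]], "jaw": [0.3,0.3,0.3,0.3]}}

```text
clock: 28.35
position: [0.4863, -0.055, 0.0885]
ee_rot: [0.707, 0.707, -0.0, -0.0]
ft_force: [-0.0, 0.1, -1.0]
grip_width: 0.376
grasp_force: 24.9
```

Request:
{"fn": "jog_arm", "kwargs": {"dr": [[0,0,0],[0,0,0],[0,0,0],[0,0,0],[0,0,0]], "translation": [[0,0,0.08],[0,0,0.08],[0,0,0.08],[0,0,0.04],[0,0,0]], "jaw": [0.3,0.3,0.3,0.3,0.3]}}

```text
clock: 28.85
position: [0.4864, -0.055, 0.0816]
ee_rot: [0.707, 0.707, -0.0, -0.0]
ft_force: [-0.1, 0.5, 0.7]
grip_width: 0.373
grasp_force: 24.9
```

```bash
python3 look.py 4
```

```text
28.85 [ 0.4864 -0.055   0.0816] [-0.145   0.4567  0.7412] 0.3730436476872482 24.93504758924246
centres top [355 274] side [291 273] [354.7319 273.7673] [291.4181 273.3588]
```

View pics/c4.png

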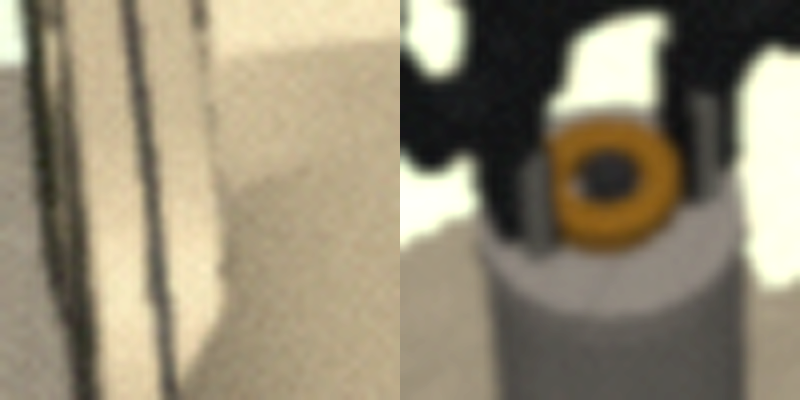

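The side view shows the ring seated round the post, with the post visible in the bore at crop pixel (607,178). I release it and open fully.

Request:
{"fn": "jog_arm", "kwargs": {"dr": [[0,0,0],[0,0,0],[0,0,0],[0,0,0],[0,0,0],[0,0,0],[0,0,0],[0,0,0],[0,0,0],[0,0,0]], "translation": [[0,0,0],[0,0,0],[0,0,0],[0,0,0],[0,0,0],[0,0,0],[0,0,0],[0,0,0],[0,0,0],[0,0,0]], "jaw": [0.45,0.55,0.7,0.85,1,1,1,1,1,1]}}

```text
clock: 29.95
position: [0.4864, -0.0551, 0.0818]
ee_rot: [0.707, 0.707, -0.0, 0.0]
ft_force: [0.2, -0.5, 0.4]
grip_width: 0.999
grasp_force: 0.0
```

```bash
python3 look.py 5
```

```text
29.95 [ 0.4864 -0.0551  0.0818] [ 0.2378 -0.524   0.4452] 0.9989428090778611 0.0
centres top [355 274] side [291 273] [354.7642 273.7284] [291.4583 273.3123]
```

View pics/c5.png

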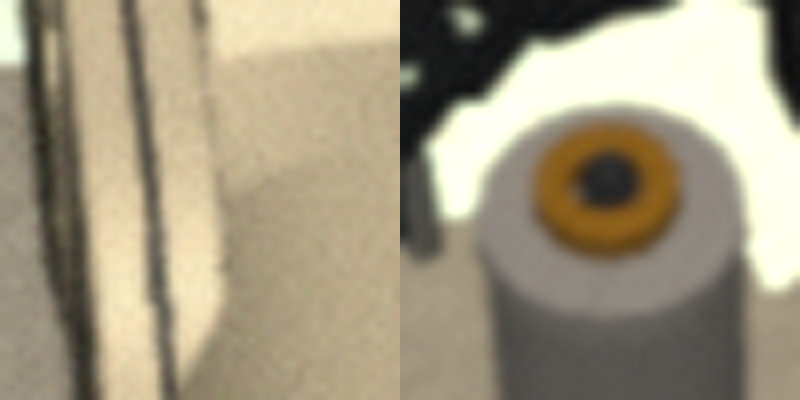

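The ring lies flat on the lid with the post through it, at crop pixel (607,185). I descend, grip and lift the tin about 20 cm.

Request:
{"fn": "jog_arm", "kwargs": {"dr": [[0,0,0],[0,0,0],[0,0,0],[0,0,0],[0,0,0],[0,0,0]], "translation": [[0,0,0.3],[0,0,0.6],[0,0,0.6],[0,0,0.4],[0,0,0.08],[0,0,0]], "jaw": [1,1,1,1,1,1], "squeeze": 50}}

```text
clock: 30.65
position: [0.4861, -0.0548, 0.0317]
ee_rot: [0.707, 0.707, -0.0, -0.001]
ft_force: [0.5, -0.3, -0.5]
grip_width: 0.998
grasp_force: 0.0
```

Request:
{"fn": "jog_arm", "kwargs": {"dr": [[0,0,0],[0,0,0],[0,0,0],[0,0,0],[0,0,0],[0,0,0],[0,0,0],[0,0,0]], "translation": [[0,0,0],[0,0,0],[0,0,0],[0,0,0],[0,0,0],[0,0,0],[0,0,0],[0,0,0]], "jaw": [0.85,0.75,0.7,0.65,0.6,0.6,0.6,0.6], "squeeze": 50}}

```text
clock: 31.45
position: [0.4871, -0.0551, 0.0333]
ee_rot: [0.707, 0.707, 0.0, 0.001]
ft_force: [-2.7, 0.7, 7.2]
grip_width: 0.704
grasp_force: 52.0
```

Request:
{"fn": "jog_arm", "kwargs": {"dr": [[0,0,0],[0,0,0],[0,0,0],[0,0,0],[0,0,0],[0,0,0],[0,0,0],[0,0,0],[0,0,0],[0,0,0]], "translation": [[0,0,-0.2],[0,0,-0.4],[0,0,-0.6],[0,0,-0.8],[0,0,-0.8],[0,0,-0.8],[0,0,-0.8],[0,0,-0.8],[0,0,-0.8],[0,0,-0.8]], "jaw": [0.6,0.6,0.6,0.6,0.6,0.6,0.6,0.6,0.6,0.6]}}

```text
clock: 32.45
position: [0.4861, -0.0547, 0.2042]
ee_rot: [0.707, 0.707, 0.0, 0.0]
ft_force: [-0.3, 0.1, -5.9]
grip_width: 0.701
grasp_force: 55.6
```

Request:
{"fn": "jog_arm", "kwargs": {"dr": [[0,0,0],[0,0,0],[0,0,0],[0,0,0],[0,0,0],[0,0,0],[0,0,0],[0,0,0],[0,0,0]], "translation": [[0,0,-0.6],[0,0,-0.4],[0,0,-0.2],[0,0,0],[0,0,0],[0,0,0],[0,0,0],[0,0,0],[0,0,0]], "jaw": [0.6,0.6,0.6,0.6,0.6,0.6,0.6,0.6,0.6]}}

```text
clock: 33.35
position: [0.4864, -0.055, 0.2321]
ee_rot: [0.707, 0.707, -0.0, -0.0]
ft_force: [0.3, -0.1, -5.5]
grip_width: 0.702
grasp_force: 55.6
```

Run:
```python
from workcell import manip, optics
from h import *
import cv2
o=manip.get_obs(); print(o["clock"],o["position"],o["ft_force"],o["grip_width"],o["grasp_force"],np.abs(o["joint_velocities"]).max())
S=optics.camera("side"); T=optics.camera("top")
x=np.hstack([cv2.resize(S["color"][100:340,180:420],(400,400)),cv2.resize(T["color"][150:390,140:380],(400,400))])[:,:,::-1]
cv2.imwrite("pics/c6.png",cv2.convertScaleAbs(x,alpha=1.4,beta=10))
```

```text
33.35 [ 0.4864 -0.055   0.2321] [ 0.2502 -0.0771 -5.5095] 0.702455095704986 55.608254392573144 0.0026364972750673736
```

View pics/c6.png

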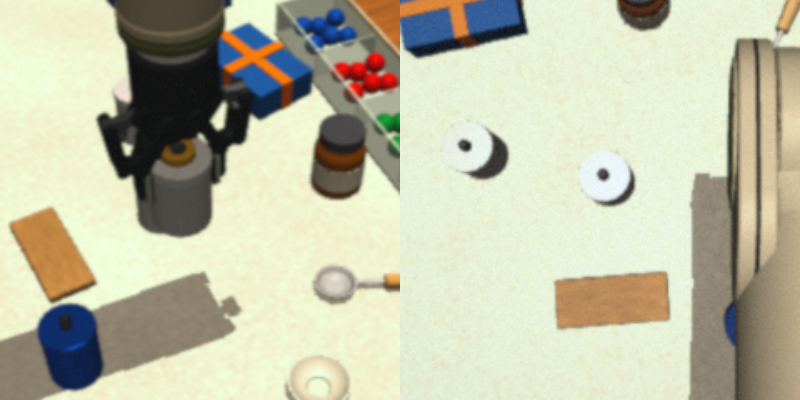

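The picture shows the tin held upright with the ring on its lid at (180,152). The other two tins stand in place at (467,146) and (605,177), and the arm is still, so I hand in.

```bash
python3 -c "
from workcell import manip
print(manip.hand_in())"
```

```text
the job is handed in; nothing more can be done
None
```

I hefted all three tins from left to right; the right-hand one was heaviest (about 590 g against 250 g each), and it was handed in at 33 s, held upright and still about 20 cm up with the small brass ring over its post; no verdict came back.

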